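# Hold the brass finish sample over the job drawing, label up

## Task

Take the brass finish sample from the end of the drying stand nearest the clipboard, find its frosted end by the small corner notch, and hold it level, label side up, about a hand's breadth above the outline drawn on the clipboard, turned the same way as the outline (frosted end towards the clip, notch over the drawn notch). Leave the other samples and everything else on the bench where they are. Finish while still holding the sample still in the air there; do not put it down or let go.

Things in the scene. Friction and masses are not known exactly. Their poses are not given: they have to be found in the camera images.
- stand: wooden drying stand, fixed: strip 80 x 440 mm, 12 mm thick, along own y, with four blocks (36 x 32 mm in own x, y) at own y = +177, +59, -59, -177 mm. A saw kerf along own y in each block, 7 mm wide, 10 mm deep (floor 28 mm, block top 38 mm above the bench), holds one sample upright. Origin: centre of the strip's underside
- spot1 (a point): middle of the kerf floor in the block at the +y end of the stand, the end nearest the clipboard (28 mm above the bench). The sample standing here is the one to take
- sample_a: brass sample plate, 66 (own y) x 42 (z) x 6 mm (x), 140 g, on its long edge in one of the blocks, 17 mm of it free beyond the block at each end. Origin: middle of its lower edge, centre 21 mm up own z. Own +x points out of the label face. Frosted end: -y end, its 10 x 10 mm corner notch at the top (+z). All samples: facing the label, notch uppermost, the notch is top left
- sample_a_frosted_end (a point): middle of the frosted short edge of sample_a, 33 mm from its centre along the plate, half-way up
- sample_a_plain_end (a point): middle of the other, plain short edge of sample_a
- sample_a_notch (a point): the corner notch of sample_a, middle of the missing 10 mm square
- sample_b: brass sample plate, 66 (own y) x 42 (z) x 6 mm (x), 140 g, on its long edge in one of the blocks, 17 mm of it free beyond the block at each end. Origin: middle of its lower edge, centre 21 mm up own z. Own +x points out of the label face. Frosted end: -y end, its 10 x 10 mm corner notch at the top (+z). All samples: facing the label, notch uppermost, the notch is top left
- sample_b_frosted_end (a point): middle of the frosted short edge of sample_b, 33 mm from its centre along the plate, half-way up
- sample_b_plain_end (a point): middle of the other, plain short edge of sample_b
- sample_b_notch (a point): the corner notch of sample_b, middle of the missing 10 mm square
- sample_c: brass sample plate, 66 (own y) x 42 (z) x 6 mm (x), 140 g, on its long edge in one of the blocks, 17 mm of it free beyond the block at each end. Origin: middle of its lower edge, centre 21 mm up own z. Own +x points out of the label face. Frosted end: +y end, its 10 x 10 mm corner notch at the bottom (-z). All samples: facing the label, notch uppermost, the notch is top left
- sample_c_frosted_end (a point): middle of the frosted short edge of sample_c, 33 mm from its centre along the plate, half-way up
- sample_c_plain_end (a point): middle of the other, plain short edge of sample_c
- sample_c_notch (a point): the corner notch of sample_c, middle of the missing 10 mm square
- sample_d: brass sample plate, 66 (own y) x 42 (z) x 6 mm (x), 140 g, on its long edge in one of the blocks, 17 mm of it free beyond the block at each end. Origin: middle of its lower edge, centre 21 mm up own z. Own +x points out of the label face. Frosted end: +y end, its 10 x 10 mm corner notch at the bottom (-z). All samples: facing the label, notch uppermost, the notch is top left
- sample_d_frosted_end (a point): middle of the frosted short edge of sample_d, 33 mm from its centre along the plate, half-way up
- sample_d_plain_end (a point): middle of the other, plain short edge of sample_d
- sample_d_notch (a point): the corner notch of sample_d, middle of the missing 10 mm square
- clipboard: clipboard lying fixed on the bench left of the stand, 235 x 170 mm (own x, y), 3 mm thick, with a steel clip up to 14 mm high at its own +x end and a paper drawing on it. Origin: centre of the underside
- outline (a point): centre of the full-size outline of a sample (66 mm along the clipboard's x, 42 mm along its y) drawn in the middle of the sheet, 4 mm above the bench. In the drawing the label side is seen, the frosted end points to the clip (clipboard's +x) and the notch is in its +x, -y corner
- thinner_bottle: orange plastic bottle, 62 mm across, 170 mm tall, standing behind the stand; origin under its centre. Leave alone
- sanding_block: cork sanding block 45 x 100 x 26 mm; origin under its centre. Leave alone
- brass_arrow: flat brass sign arrow about 120 mm long, 60 mm wide, 16 mm high on stud legs, lying on the bench in front of the stand; origin on the bench below its middle. Leave alone
- brass_ring: flat brass ring, 72 mm outside, 6 mm thick, lying on the bench; origin under its centre. Leave alone

How it is judged:
At the end, for the whole second after the job is handed in: The sample from spot1 is held still by the fingers alone, 50 to 200 mm above the sheet, label up and level within 20 deg, turned as the outline within 17 deg, each end within 25 mm along and 30 mm across of the drawn one; the other three stand upright within 12 mm of their start (((contact force between the fingers and sample_a above 1 N and contact force between sample_a and stand below 0.1 N and contact force between sample_a and clipboard below 0.1 N and angle between sample_a's own x axis and vertical below 0.35 rad and angle between the y axis of sample_a and the x axis of clipboard, either way round below 0.3 rad and x of sample_a_frosted_end in the frame of outline between 0.008 and 0.058 m and x of sample_a_plain_end in the frame of outline between -0.058 and -0.008 m and y of sample_a_frosted_end in the frame of outline between -0.03 and 0.03 m and z of sample_a_frosted_end in the frame of outline between 0.05 and 0.2 m and y of sample_a_plain_end in the frame of outline between -0.03 and 0.03 m and z of sample_a_plain_end in the frame of outline between 0.05 and 0.2 m and linear speed of sample_a below 0.03 m/s and angular speed of sample_a below 0.3 rad/s and (distance of each of sample_b, sample_c, sample_d from where it was at the start of the episode below 0.012 m and angle between each of sample_b, sample_c, sample_d's own z axis and vertical below 0.25 rad and distance between each of sample_b, sample_c, sample_d and spot1 above 0.06 m)) or (contact force between the fingers and sample_b above 1 N and contact force between sample_b and stand below 0.1 N and contact force between sample_b and clipboard below 0.1 N and angle between sample_b's own x axis and vertical below 0.35 rad and angle between the y axis of sample_b and the x axis of clipboard, either way round below 0.3 rad and x of sample_b_frosted_end in the frame of outline between 0.008 and 0.058 m and x of sample_b_plain_end in the frame of outline between -0.058 and -0.008 m and y of sample_b_frosted_end in the frame of outline between -0.03 and 0.03 m and z of sample_b_frosted_end in the frame of outline between 0.05 and 0.2 m and y of sample_b_plain_end in the frame of outline between -0.03 and 0.03 m and z of sample_b_plain_end in the frame of outline between 0.05 and 0.2 m and linear speed of sample_b below 0.03 m/s and angular speed of sample_b below 0.3 rad/s and (distance of each of sample_a, sample_c, sample_d from where it was at the start of the episode below 0.012 m and angle between each of sample_a, sample_c, sample_d's own z axis and vertical below 0.25 rad and distance between each of sample_a, sample_c, sample_d and spot1 above 0.06 m)) or (contact force between the fingers and sample_c above 1 N and contact force between sample_c and stand below 0.1 N and contact force between sample_c and clipboard below 0.1 N and angle between sample_c's own x axis and vertical below 0.35 rad and angle between the y axis of sample_c and the x axis of clipboard, either way round below 0.3 rad and x of sample_c_frosted_end in the frame of outline between 0.008 and 0.058 m and x of sample_c_plain_end in the frame of outline between -0.058 and -0.008 m and y of sample_c_frosted_end in the frame of outline between -0.03 and 0.03 m and z of sample_c_frosted_end in the frame of outline between 0.05 and 0.2 m and y of sample_c_plain_end in the frame of outline between -0.03 and 0.03 m and z of sample_c_plain_end in the frame of outline between 0.05 and 0.2 m and linear speed of sample_c below 0.03 m/s and angular speed of sample_c below 0.3 rad/s and (distance of each of sample_a, sample_b, sample_d from where it was at the start of the episode below 0.012 m and angle between each of sample_a, sample_b, sample_d's own z axis and vertical below 0.25 rad and distance between each of sample_a, sample_b, sample_d and spot1 above 0.06 m)) or (contact force between the fingers and sample_d above 1 N and contact force between sample_d and stand below 0.1 N and contact force between sample_d and clipboard below 0.1 N and angle between sample_d's own x axis and vertical below 0.35 rad and angle between the y axis of sample_d and the x axis of clipboard, either way round below 0.3 rad and x of sample_d_frosted_end in the frame of outline between 0.008 and 0.058 m and x of sample_d_plain_end in the frame of outline between -0.058 and -0.008 m and y of sample_d_frosted_end in the frame of outline between -0.03 and 0.03 m and z of sample_d_frosted_end in the frame of outline between 0.05 and 0.2 m and y of sample_d_plain_end in the frame of outline between -0.03 and 0.03 m and z of sample_d_plain_end in the frame of outline between 0.05 and 0.2 m and linear speed of sample_d below 0.03 m/s and angular speed of sample_d below 0.3 rad/s and (distance of each of sample_a, sample_b, sample_c from where it was at the start of the episode below 0.012 m and angle between each of sample_a, sample_b, sample_c's own z axis and vertical below 0.25 rad and distance between each of sample_a, sample_b, sample_c and spot1 above 0.06 m)))); the arm keeps its last pose, push and grip.
It fails at once if more than one of the samples is taken from its block or knocked about (distance of each of sample_a, sample_b from where it was at the start of the episode above 0.02 m or distance of each of sample_a, sample_c from where it was at the start of the episode above 0.02 m or distance of each of sample_a, sample_d from where it was at the start of the episode above 0.02 m or distance of each of sample_b, sample_c from where it was at the start of the episode above 0.02 m or distance of each of sample_b, sample_d from where it was at the start of the episode above 0.02 m or distance of each of sample_c, sample_d from where it was at the start of the episode above 0.02 m).
It fails at once if something else on the bench (bottle, sanding block, arrow or ring) is pushed away from its place by more than 25 mm (distance of any of thinner_bottle, sanding_block, brass_arrow, brass_ring from where it was at the start of the episode above 0.025 m).
It also fails if it takes over 34 s, if anything falls off the work surface, if the arm or the gripper's body presses on something with over 40 N, if the wrist force passes 120 N, or if a joint passes its speed limit or range.

## Robot

A 6-joint arm with a two-finger parallel gripper is mounted at the origin on the work surface. World frame = base frame: x ahead of the robot, y to its left, z up, the work surface at z = 0. Lengths are in m, angles in rad, forces in N, time in s.
With the tool pointing down it reaches from about 0.3 to 0.95 m from the base axis. Payload 3.1 kg.
Tool frame: the origin (TCP) lies at the very end of the fingers, on their centre line; the grasp point (between the pads) lies 19 mm behind it (manip.grasp_offset is the distance from the TCP to the grasp point, in m); y points along the fingers, z is the direction in which the jaws open and shut, and the axes are right-handed (so a half turn about y gives the same grasp; the last joint's range is limited). The gripper opens to 85 mm and grips with 20 to 120 N. Pads are 22 mm wide; open, the fingers measure 114 mm over their backs; the gripper's body (76 mm by 85 mm) begins 54 mm behind the grasp point. The pads swing forward as they close: fully open they stand 13 mm farther back than shut.
Start: joints at [1.067, 0.308, 1.634, -0, 1.2, -0.07], TCP at [0.263, 0.567, 0.231] pointing down, gripper open.
Joint ranges: [-3.06, 3.06], [-0.79, 1.96], [0.05, 2.63], [-1.19, 4.34], [0.05, 2.64], [-2.94, 2.94]. Speed limits (rad/s): [2.79, 2.79, 3.14, 3.14, 3.14, 3.14].

## Interface

Orientations are given as a rotation vector (axis times angle).
In Python, from bench import manip gives the robot as it stands.
- The arm moves only by the shell command python3 -m inch 'ROWS'. ROWS is JSON, a list of rows, each a list of 5 numbers: the shift along the world's x, y, z normalised to -1 to 1, where 1 is 0.4 m, then the turn about the world's z normalised to -1 to 1, where 1 is 60 degrees, then the opening, from -1 (shut) to 1 (fully open). A call has exactly 5 rows; each row is the pose to reach, as a shift and turn from the pose commanded when the call began; what a row does not reach only later rows make up. A row lasts 1/8 s, in which the tool goes at most 62.5 mm and 10.7 degrees, less where a joint would pass 70% of its speed; a pose out of reach is approached as far as the arm can. A call with a number of a shift or a turn outside -1 to 1 is refused whole. A call with a gripper value outside its range is refused whole. The fingers move at their own pace and stop on an object; the grip force is fixed at half the most. Time passes only in rows, so rows that repeat a pose let the fingers close, or fill a call up. It gives the time, the measured TCP pose, the force and the opening at its end, in the units of the state.
- manip.read_state(): the state, without advancing time (a new reading comes with each control period).
- manip.snapshot(name): name is "scene" or "top"; returns a dict with "frame" (384x512x3 uint8, red, green, blue), "mtx" (3x3 intrinsics, pixels), "extrinsics" (4x4, takes a point from camera to world coordinates). Camera axes: x right, y down, z forward; pixel columns grow to the right and rows downward; lengths in m; the calibration is good to about 2 mm. A picture is of the moment at which its call begins. There is no depth.
- manip.job_done(): hands the job in, once; it reports no verdict.
The state is a dict: "clock": time; "q": joint angles; "qvel": joint speeds; "joint_efforts": joint torques, N m; "tool_pos": TCP position; "tcp_rot": TCP orientation; "ft_force": force on the tool from outside, world axes, zero at the start; "wrist_torque": the same for the moment, N m; "grip_width": opening from 0.0 (shut) to 1.0 (fully open).
Only numpy, scipy, OpenCV 4.12 (cv2) and the standard library are available. Lean on these libraries where they do the work, as an engineer would, in place of code of your own. Each camera call takes 0.05 s, during which the arm holds its last target. There are 200 camera calls.

## Working session

There is one attempt and no reset: what is moved stays moved. The work goes in short steps, Python scripts to look and compute and a shell command to move; the robot and the scene stay as the last step left them, time stands still between calls to the robot, and variables do not carry over. Pictures are saved under pics/ and viewed, about 8 in all and at most 12, crops included, and the job is handed in when it is done.

```bash
mkdir -p pics
cat > h.py <<'E'
import numpy as np, cv2
from bench import manip
def snap(n,out=None,crop=None,scale=1):
    s=manip.snapshot(n); im=s["frame"][:,:,::-1]
    if crop: x0,y0,x1,y1=crop; im=im[y0:y1,x0:x1]
    if out: cv2.imwrite(out,cv2.resize(im,None,fx=scale,fy=scale,interpolation=cv2.INTER_CUBIC))
    return s
def ray(s,uv,z):
    E=s["extrinsics"]; d=E[:3,:3]@np.linalg.inv(s["mtx"])@[*uv,1]; o=E[:3,3]
    return o+d*(z-o[2])/d[2]
def proj(s,p):
    E=s["extrinsics"]; c=s["mtx"]@(E[:3,:3].T@(np.array(p)-E[:3,3])); return c[:2]/c[2]
E
python3 - <<'E'
from h import *
for n in("top","scene"):
    s=snap(n,f"pics/{n}0.png",None,1.5); print(s["extrinsics"].round(3).tolist(),s["mtx"].round(1).tolist())
t=manip.read_state();print(t, manip.grasp_offset)
E
```

```text
[[-0.02, -0.996, 0.091, 0.408], [-1.0, 0.018, -0.021, -0.067], [0.019, -0.092, -0.996, 1.415], [0.0, 0.0, 0.0, 1.0]] [[487.9, 0.0, 252.4], [0.0, 487.9, 205.9], [0.0, 0.0, 1.0]]
[[0.209, 0.707, -0.676, 1.123], [0.978, -0.16, 0.134, -0.204], [-0.014, -0.689, -0.725, 0.708], [0.0, 0.0, 0.0, 1.0]] [[354.2, 0.0, 256.8], [0.0, 354.2, 194.2], [0.0, 0.0, 1.0]]
{'clock': 0.1, 'q': array([ 1.06729339e+00,  3.08920309e-01,  1.63506268e+00,  2.45631695e-05,
        1.19969025e+00, -6.96766598e-02]), 'qvel': array([-0.00171669, -0.00395178, -0.00298113, -0.00125817, -0.00061921,
        0.00061771]), 'joint_efforts': array([-1.06998104e-03, -4.16410124e+01, -2.77642661e+01, -1.48822764e-04,
        4.05038707e-03,  3.14389602e-06]), 'tool_pos': array([0.26236158, 0.56644777, 0.2301588 ]), 'tcp_rot': array([-1.54588034,  0.34082476, -0.33985998]), 'ft_force': array([ 0.43522103,  0.45284268, -0.06606147]), 'wrist_torque': array([-0.00705288,  0.03078799, -0.02936105]), 'grip_width': 1.000472452407773} 0.0187
```

View pics/top0.png

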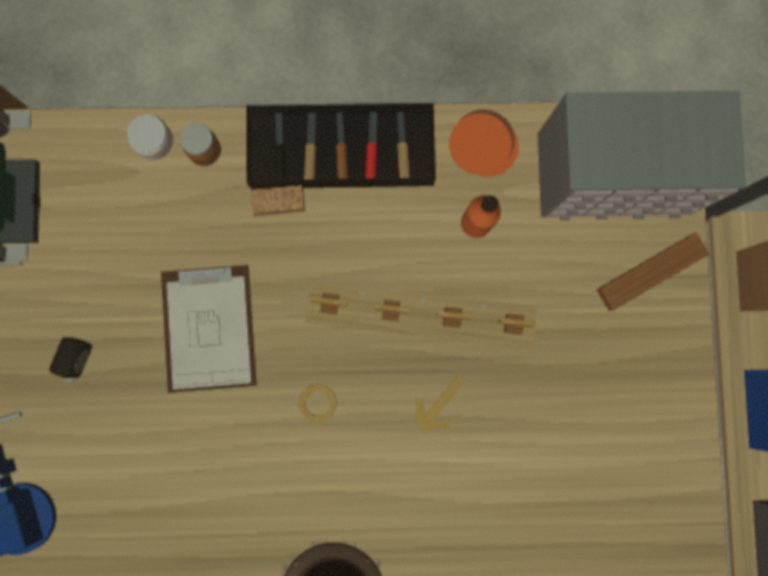

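View pics/scene0.png

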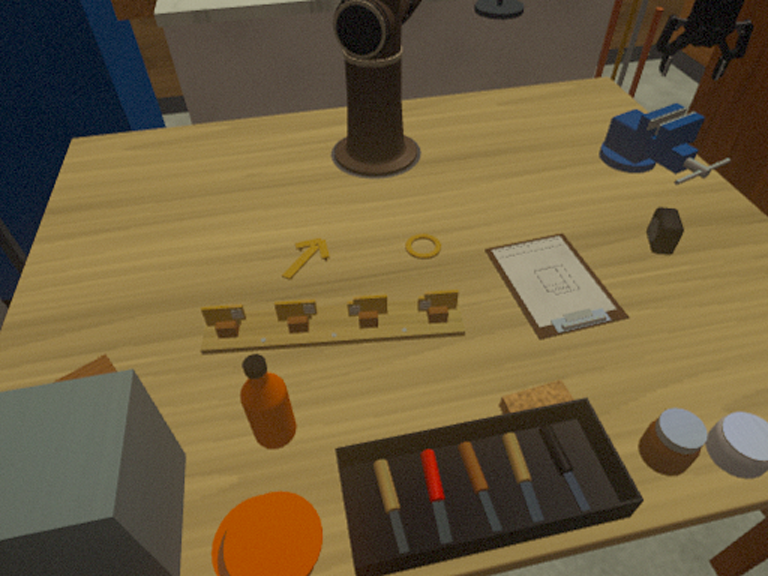

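Run:
```python
from h import *
s=snap("scene"); t=snap("top")
a=cv2.resize(s["frame"][185:245,225:325],None,fx=8,fy=8,interpolation=cv2.INTER_CUBIC)
cv2.imwrite("pics/c1.png",a[:,:,::-1])
b=t["frame"][185:235,200:260]; c=t["frame"][175:265,105:175]
B=cv2.resize(b,(480,400),interpolation=cv2.INTER_CUBIC); C=cv2.resize(c,(311,400),interpolation=cv2.INTER_CUBIC)
cv2.imwrite("pics/c2.png",np.hstack([B,C])[:,:,::-1])
```

```text
(no output)
```

View pics/c1.png

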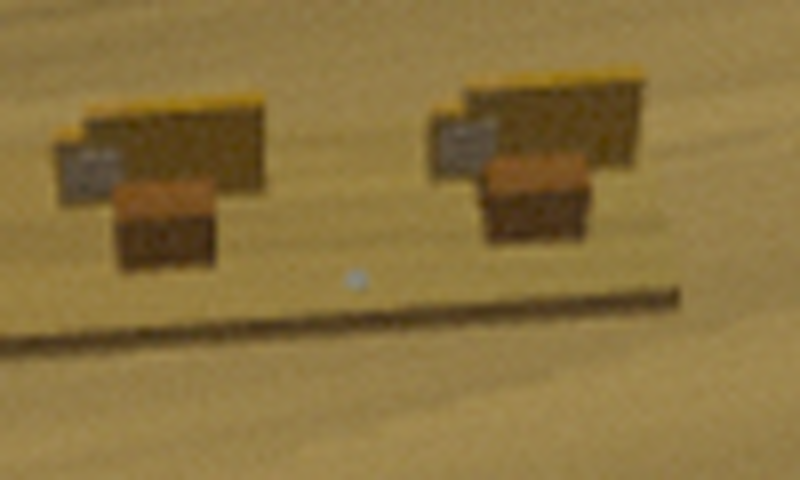

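View pics/c2.png

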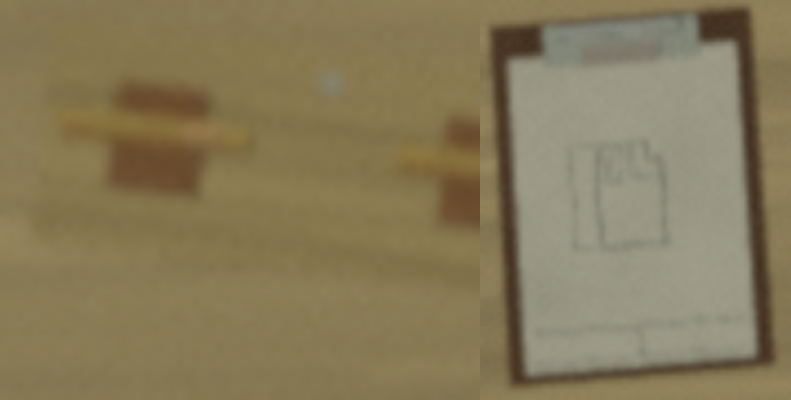

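Run:
```python
from h import *
from scipy.spatial.transform import Rotation as R
t=snap("top"); s=snap("scene")
cu=lambda x,y:(105+(x-480)/311*70-.5,175+y/400*90-.5)
cl=[ray(t,cu(*p),.003) for p in[(492,28),(748,10),(772,360),(515,383)]]
print("clip",np.round(cl,3).tolist(),np.mean(cl,0).round(4))
d=(cl[0]+cl[1]-cl[2]-cl[3]);print("clip x ang",np.degrees(np.arctan2(d[1],d[0])))
b=lambda x,y:(200+x/8-.5,185+y/8-.5)
L=ray(t,b(58,122),.07);r=ray(t,b(250,138),.06);print("plate top cam",L.round(4),r.round(4))
bl=[ray(t,b(*p),.038) for p in[(120,80),(212,92),(200,193),(107,185)]]
print("block",np.round(bl,3).tolist(),np.mean(bl,0).round(4))
c=lambda x,y:(225+x/8-.5,185+y/8-.5)
for n,p,z in[("topR",(644,82),.07),("notchcorner",(467,92),.07),("notchbotL",(430,117),.06),("botR",(632,167),.028),("botL",(432,178),.028),("blk",(483,155),.038),("blk",(586,155),.038),("blkfrontL",(487,190),.038),("blkfrontR",(590,185),.038)]:
  print(n,ray(s,c(*p),z).round(4))
st=manip.read_state();M=R.from_rotvec(st["tcp_rot"]).as_matrix();print(M.round(3),np.degrees(np.arctan2(M[1,2],M[0,2])))
```

```text
clip [[0.619, 0.324, 0.003], [0.628, 0.157, 0.003], [0.399, 0.143, 0.003], [0.388, 0.308, 0.003]] [0.5084 0.2331 0.003 ]
clip x ang 3.845444152757714
plate top cam [0.5511 0.0314 0.07  ] [ 0.5453 -0.0347  0.06  ]
block [[0.569, 0.012, 0.038], [0.564, -0.021, 0.038], [0.528, -0.016, 0.038], [0.532, 0.017, 0.038]] [ 0.5483 -0.0022  0.038 ]
topR [0.5562 0.0305 0.07  ]
notchcorner [ 0.5482 -0.0239  0.07  ]
notchbotL [ 0.547  -0.0351  0.06  ]
botR [0.554  0.0309 0.028 ]
botL [ 0.5444 -0.0327  0.028 ]
blk [ 0.5471 -0.0171  0.038 ]
blk [0.5543 0.0148 0.038 ]
blkfrontL [ 0.5616 -0.0197  0.038 ]
blkfrontR [0.5667 0.0124 0.038 ]
[[ 0.907 -0.     0.42 ]
 [-0.42  -0.001  0.907]
 [-0.    -1.    -0.001]] 65.14643486524109
```

Spot1's sample in the scene view has its notch top left (crop px about 450,105) with the grey frosted end at the left, so the label faces world +x and the frosted end points to -y. The clipboard's clip is at +x, and the outline's notch is at its +x/-y corner.

My plan is to grip it by its two short ends and lever it against the kerf or block so it swings flat about the jaw axis. Then I turn it +101°.

```bash
python3 -m inch '[[0.06,-0.12,0,-0.17,1],[0.13,-0.26,0,-0.34,1],[0.20,-0.40,0,-0.52,1],[0.27,-0.54,0,-0.69,1],[0.34,-0.68,0,-0.87,1]]'; python3 -m inch '[[0.07,-0.14,0,-0.17,1],[0.14,-0.28,0,-0.34,1],[0.21,-0.42,0,-0.52,1],[0.28,-0.56,0,-0.69,1],[0.34,-0.68,0,-0.87,1]]'; python3 -m inch '[[0.03,-0.06,0,-0.17,1],[0.03,-0.06,-0.06,-0.34,1],[0.03,-0.06,-0.13,-0.52,1],[0.03,-0.06,-0.2,-0.69,1],[0.03,-0.06,-0.2,-0.87,1]]'
python3 - <<'E'
from h import *
from scipy.spatial.transform import Rotation as R
st=manip.read_state();M=R.from_rotvec(st["tcp_rot"]).as_matrix();print(st["tool_pos"],np.degrees(np.arctan2(M[1,2],M[0,2])),st["q"],st["clock"])
E
```

```text
clock: 0.92
tool_pos: [0.3992, 0.2938, 0.2315]
tcp_rot: [-1.305, 1.044, -1.045]
ft_force: [1.2, 0.3, 0.5]
grip_width: 1.0
clock: 1.55
tool_pos: [0.5354, 0.0213, 0.2316]
tcp_rot: [-0.798, 1.696, -1.697]
ft_force: [0.8, 1.1, -0.4]
grip_width: 1.002
clock: 2.17
tool_pos: [0.544, -0.0004, 0.1482]
tcp_rot: [-0.025, -2.204, 2.203]
ft_force: [0.1, 0.1, 0.4]
grip_width: 1.002
[ 5.43971159e-01 -4.21422025e-04  1.48237775e-01] -91.64928153554264 [-8.08240896e-02  2.53847239e-01  1.88789038e+00 -7.18231624e-06
  1.00609088e+00  1.51876050e+00] 2.175
```

```bash
python3 -m inch '[[0.009,-0.003,-0.05,-0.097,1],[0.009,-0.003,-0.1,-0.097,1],[0.009,-0.003,-0.145,-0.097,1],[0.009,-0.003,-0.145,-0.097,1],[0.009,-0.003,-0.145,-0.097,1]]'
python3 - <<'E'
from h import *
s=snap("scene"); t=snap("top")
a=cv2.resize(s["frame"][160:240,245:345],(500,400),interpolation=cv2.INTER_CUBIC)
b=cv2.resize(t["frame"][170:230,197:242],(300,400),interpolation=cv2.INTER_CUBIC)
cv2.imwrite("pics/c3.png",np.hstack([a,b])[:,:,::-1])
E
```

```text
clock: 2.8
tool_pos: [0.5506, -0.0017, 0.0937]
tcp_rot: [-0.135, -2.158, 2.158]
ft_force: [0.1, -0.6, 0.1]
grip_width: 1.003
```

View pics/c3.png

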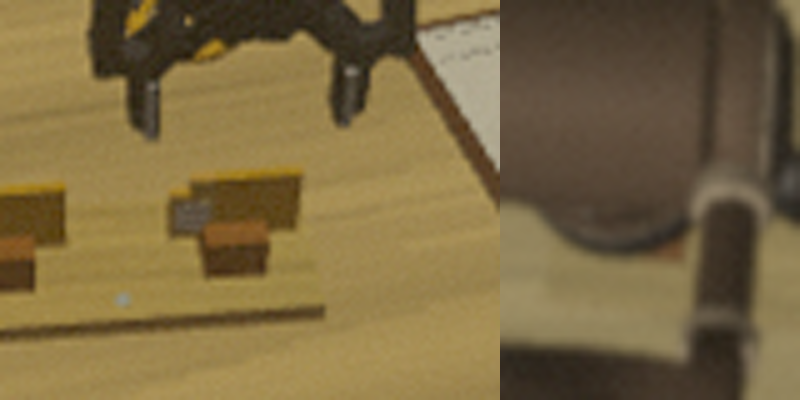

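Run:
```python
from h import *
s=snap("scene"); st=manip.read_state(); print(st["tool_pos"])
f=lambda x,y:(245+x/5-.4,160+y/5-.4)
A=ray(s,f(150,136),.107);B=ray(s,f(347,124),.107);print(A,B,(A+B)/2)
for n,p,z in[("tr",(300,172),.07),("nc",(191,180),.07),("br",(297,229),.028),("bl",(170,236),.028)]: print(n,ray(s,f(*p),z).round(4))
p=np.array([.5475,-.0015,.028]);x=np.array([.992,-.127,0]);y=np.array([.127,.992,0]);z=np.array([0,0,1])
for a in[(3,33,42),(3,-23,42),(3,33,0),(3,-33,0),(-3,33,42),(-3,-23,42)]:
  u=proj(s,p+(a[0]*x+a[1]*y+a[2]*z)/1000);print(a,((u-[245,160]+.4)*5).round(1))
```

```text
[ 0.55100554 -0.00175932  0.09427588]
[ 0.54806978 -0.04579301  0.107     ] [0.5611541  0.04814581 0.107     ] [0.55461194 0.0011764  0.107     ]
tr [0.5536 0.0303 0.07  ]
nc [ 0.5469 -0.0238  0.07  ]
br [0.5544 0.0321 0.028 ]
bl [ 0.5446 -0.0325  0.028 ]
(3, 33, 42) [301.7 173.4]
(3, -23, 42) [189.5 181.3]
(3, 33, 0) [294.8 229.8]
(3, -33, 0) [166.9 239. ]
(-3, 33, 42) [299.6 164.7]
(-3, -23, 42) [187.9 172.5]
```

The model fits the picture: the plate centre is about (0.5475, -0.0015) and the stand yaw about -7.3°. Next I go down over the ends and close.

```bash
python3 -m inch '[[-0.009,0.001,-0.04,0,1],[-0.009,0.001,-0.09,0,1],[-0.009,0.001,-0.13,0,1],[-0.009,0.001,-0.153,0,1],[-0.009,0.001,-0.153,0,1]]'; python3 -m inch '[[0,0,0,0,-1],[0,0,0,0,-1],[0,0,0,0,-1],[0,0,0,0,-1],[0,0,0,0,-1]]'
```

```text
clock: 3.58
tool_pos: [0.5457, -0.0012, 0.031]
tcp_rot: [-0.132, -2.156, 2.156]
ft_force: [0.6, -0.3, 0.1]
grip_width: 0.999
clock: 4.2
tool_pos: [0.5477, -0.0013, 0.0332]
tcp_rot: [-0.137, -2.159, 2.158]
ft_force: [-0.3, 0.4, 6.8]
grip_width: 0.755
```

```bash
python3 -m inch '[[0,0,0.01,0,-1],[0,0,0.0175,0,-1],[0,0,0.0175,0,-1],[0,0,0.0175,0,-1],[0,0,0.0175,0,-1]]'; python3 -m inch '[[-0.005,0.0006,0,0,-1],[-0.010,0.0012,0,0,-1],[-0.0184,0.0023,-0.0006,0,-1],[-0.0184,0.0023,-0.0006,0,-1],[-0.0184,0.0023,-0.0006,0,-1]]'
python3 - <<'E'
from h import *
s=snap("scene","pics/c4.png",(255,165,325,235),8)
E
```

```text
clock: 4.82
tool_pos: [0.5467, -0.0014, 0.0391]
tcp_rot: [-0.134, -2.157, 2.158]
ft_force: [1.7, -0.2, -1.5]
grip_width: 0.75
clock: 5.45
tool_pos: [0.5461, -0.0013, 0.0405]
tcp_rot: [-0.151, -2.164, 2.165]
ft_force: [12.6, -1.3, -7.3]
grip_width: 0.755
```

View pics/c4.png

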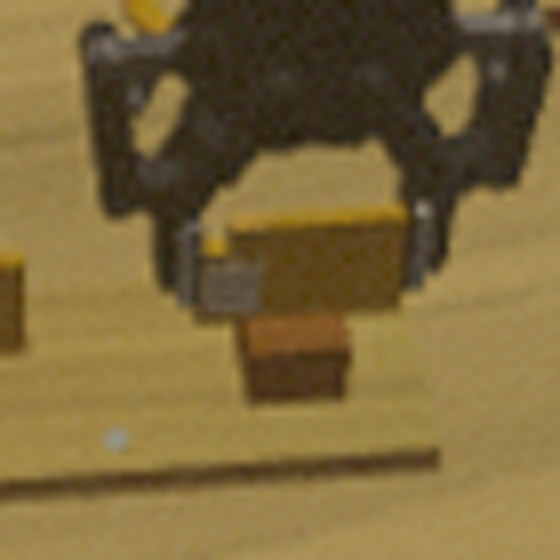

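```bash
python3 -m inch '[[-0.004,0.0005,0,0,-1],[-0.008,0.001,0,0,-1],[-0.012,0.0015,0,0,-1],[-0.016,0.002,-0.002,0,-1],[-0.016,0.002,-0.002,0,-1]]'; python3 -c "
from bench import manip;s=manip.read_state();print(s['ft_force'],s['wrist_torque'])"
```

```text
clock: 6.12
tool_pos: [0.5456, -0.0012, 0.0417]
tcp_rot: [-0.166, -2.169, 2.172]
ft_force: [19.6, -1.9, -8.9]
grip_width: 0.753
[19.5749116  -1.91215856 -8.89482296] [-0.51503167 -3.31612521 -0.01638297]
```

```bash
python3 -m inch '[[-0.006,0.0008,0,0,-1],[-0.012,0.0015,0,0,-1],[-0.018,0.0023,0,0,-1],[-0.024,0.003,0,0,-1],[-0.03,0.0038,0,0,-1]]';python3 -m inch '[[-0.005,0.0006,0,0,-1],[-0.010,0.0012,0,0,-1],[-0.015,0.0019,0,0,-1],[-0.02,0.0025,0,0,-1],[-0.02,0.0025,0,0,-1]]'; python3 -c "
from bench import manip;s=manip.read_state();print(s['ft_force'],s['wrist_torque'])"
```

```text
clock: 6.75
tool_pos: [0.5293, 0.0011, 0.043]
tcp_rot: [-0.153, -2.165, 2.166]
ft_force: [6.7, -0.7, 11.6]
grip_width: 0.75
clock: 7.38
tool_pos: [0.5109, 0.0031, 0.0369]
tcp_rot: [-0.13, -2.156, 2.156]
ft_force: [-0.4, 0.7, -0.7]
grip_width: 0.75
[-0.36667494  0.65390645 -0.70280823] [-0.02634347 -0.02754995  0.00239436]
```

It slipped as hoped: the TCP moved about 35 mm and the force is gone. I'll look at the angle now.

Run:
```python
from h import *
s=snap("scene","pics/c5.png",(255,160,325,230),8)
```

```text
(no output)
```

View pics/c5.png

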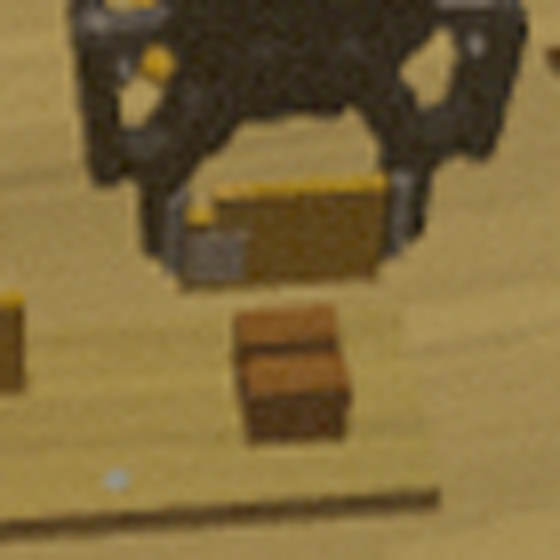

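```bash
cat > fit.py <<'E'
from h import *
from scipy.optimize import least_squares
from scipy.spatial.transform import Rotation as R
# fit plate pose: pts dict own(x,y,z mm)->image px; params: origin, yaw, tilt about own y (positive: label face up)
def rot(yaw,t): return R.from_euler('zy',[yaw,-t]).as_matrix()
def fit(s,own,px,p0,w=None):
    own=np.array(own)/1000;px=np.array(px)
    f=lambda p:np.r_[(np.array([proj(s,p[:3]+rot(p[3],p[4])@o) for o in own])-px).ravel(),(p[:5]-p0)*np.array(w)]
    r=least_squares(f,p0);return r.x,r.fun
E
python3 - <<'E'
from fit import *
s=snap("scene");st=manip.read_state();M=R.from_rotvec(st["tcp_rot"]).as_matrix();G=st["tool_pos"]-M[:,1]*.0187
print("G",G)
px=[(255+x/8-.5,160+y/8-.5) for x,y in[(380,277),(180,288),(388,190),(218,200)]]
own=[(3,33,0),(3,-33,0),(3,33,42),(3,-23,42)]
for t0 in(0.1,.5):
  x,r=fit(s,own,px,np.array([G[0],G[1],G[2]-.022,-.127,t0]),[0,300,0,100,0]);print(x.round(4),np.degrees(x[4]),r.round(2))
  print("own z of G:",(rot(x[3],x[4]).T@(G-x[:3])).round(4))
E
```

```text
G [0.51195353 0.00301569 0.05608679]
[ 0.5144  0.0036  0.0362 -0.1272 -0.0512] -2.9319052655586675 [-0.09 -0.11 -0.19  0.17  0.47 -0.1  -0.32  0.07  0.    0.18  0.   -0.02
 -0.  ]
own z of G: [-0.0033 -0.001   0.0198]
[ 0.5144  0.0036  0.0362 -0.1272 -0.0512] -2.9319048556622156 [-0.09 -0.11 -0.19  0.17  0.47 -0.1  -0.32  0.07  0.    0.18  0.   -0.02
 -0.  ]
own z of G: [-0.0033 -0.001   0.0198]
```

The fit gives a tilt of about 0: the plate slid up out of the kerf without turning in the pads. So I'll seat it back in the kerf and regrip by a small overlap at the very top edge, which gives a much longer lever and less twisting friction.

```bash
sed -i "s/'zy'/'ZY'/" fit.py; python3 -m inch '[[0,0,0.02,0,-1],[0,0,0.04,0,-1],[0.046,-0.005,0.04,0,-1],[0.092,-0.011,0.04,0,-1],[0.092,-0.011,0.04,0,-1]]'; python3 -m inch '[[0,0,0,0,-1],[0,0,-0.005,0,-1],[0,0,-0.01,0,-1],[0,0,-0.015,0,-1],[0,0,-0.015,0,-1]]'
python3 - <<'E'
from h import *
s=snap("scene","pics/c6.png",(255,160,325,230),8);print(manip.read_state()["ft_force"])
E
```

```text
clock: 8.1
tool_pos: [0.5517, -0.0017, 0.0553]
tcp_rot: [-0.138, -2.159, 2.159]
ft_force: [-0.3, 0.1, -1.2]
grip_width: 0.752
clock: 8.72
tool_pos: [0.5492, -0.0014, 0.0477]
tcp_rot: [-0.133, -2.157, 2.157]
ft_force: [1.7, 0.3, -1.6]
grip_width: 0.753
[-0.38077178  0.14581785 -2.32765851]
```

View pics/c6.png

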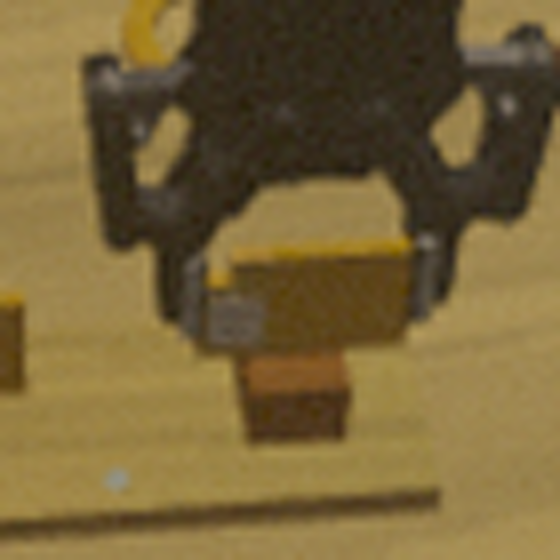

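Run:
```python
from fit import *
s=snap("scene");st=manip.read_state();M=R.from_rotvec(st["tcp_rot"]).as_matrix();G=st["tool_pos"]-M[:,1]*.0187
print("G",G,st["ft_force"])
px=[(255+x/8-.5,160+y/8-.5) for x,y in[(408,342),(200,353),(413,253),(234,264)]]
own=[(3,33,0),(3,-33,0),(3,33,42),(3,-23,42)]
for w in(0,200):
  x,r=fit(s,own,px,np.array([G[0],G[1],G[2]-.022,-.127,0]),[0,300,0,100,w/10]);print(x.round(4),np.degrees(x[4]),r.round(2))
p=[.5475,-.0015,.028,-.127,0]
# reference fit of seated plate from c1 crop
px=[(225+x/8-.5,185+y/8-.5) for x,y in[(634,167),(432,179),(643,83),(467,93)]]
for w in(0,200):
  x,r=fit(s,own,px,np.array(p),[0,300,0,100,w/10]);print("seated",x.round(4),np.degrees(x[4]),r.round(2))
```

```text
G [ 0.54951422 -0.00146277  0.06665099] [ 0.05065741  1.44089601 -1.43677269]
[ 0.5532 -0.0008  0.0473 -0.1276 -0.0381] -2.1819157255499926 [-0.37 -0.15 -0.45  0.33  0.6  -0.19  0.04  0.03  0.    0.2   0.   -0.06
 -0.  ]
[ 0.5531 -0.0006  0.0464 -0.1276 -0.0106] -0.609962057179094 [-0.35  0.02 -0.41  0.5   0.54 -0.35  0.02 -0.13  0.    0.25  0.   -0.06
 -0.21]
seated [ 0.5466 -0.0009  0.0282 -0.1275 -0.0564] -3.2296866598743366 [-0.06 -0.12 -0.37  0.21  0.37 -0.2  -0.09  0.13 -0.    0.19  0.   -0.05
 -0.  ]
seated [ 0.5464 -0.0006  0.0269 -0.1275 -0.0157] -0.902225699599938 [-0.03  0.14 -0.32  0.46  0.28 -0.44 -0.13 -0.12 -0.    0.26 -0.   -0.05
 -0.31]
```

The plate has not shifted in the pads, since its relative image motion equals the TCP motion. So I put the TCP back to its gripping pose.

```bash
python3 -m inch '[[-0.004,0.0003,0,0,-1],[-0.004,0.0003,-0.008,0,-1],[-0.004,0.0003,-0.016,0,-1],[-0.004,0.0003,-0.022,0,-1],[-0.004,0.0003,-0.022,0,-1]]'; python3 -c "
from bench import manip;s=manip.read_state();print(s['tool_pos'],s['ft_force'],s['wrist_torque'])"
```

```text
clock: 9.45
tool_pos: [0.5484, -0.0014, 0.0428]
tcp_rot: [-0.132, -2.157, 2.157]
ft_force: [-9.5, 1.0, 22.5]
grip_width: 0.749
[ 0.54840057 -0.00138769  0.04275865] [-9.49689946  0.98662715 22.49835031] [ 5.22615119e-02  1.34006466e+00 -1.15864215e-03]
```

```bash
python3 -m inch '[[-0.003,0.0004,0.008,0,-1],[-0.003,0.0004,0.008,0,-1],[-0.003,0.0004,0,0,-1],[-0.004,0.0005,0,0,-1],[-0.005,0.0006,0,0,-1]]'; python3 -c "
from bench import manip;s=manip.read_state();print(s['tool_pos'],s['ft_force'],s['wrist_torque'])"
```

```text
clock: 10.07
tool_pos: [0.5476, -0.0012, 0.0425]
tcp_rot: [-0.136, -2.158, 2.158]
ft_force: [-5.4, -0.0, 20.6]
grip_width: 0.753
[ 0.54757537 -0.00120407  0.04249316] [-5.42078425e+00 -4.63520185e-03  2.06210465e+01] [0.00156683 0.87579429 0.04065366]
```

```bash
python3 -m inch '[[-0.002,0.0003,0,0,-1],[-0.004,0.0005,0,0,-1],[-0.006,0.0008,0,0,-1],[-0.006,0.0008,0,0,-1],[-0.006,0.0008,0,0,-1]]'; python3 -c "
from bench import manip;s=manip.read_state();print(s['tool_pos'],s['ft_force'],s['wrist_torque'])"
```

```text
clock: 10.7
tool_pos: [0.5473, -0.0012, 0.0425]
tcp_rot: [-0.141, -2.16, 2.161]
ft_force: [-1.6, -0.7, 15.3]
grip_width: 0.752
[ 0.54728046 -0.00117895  0.04250654] [-1.59363872 -0.68758963 15.29979879] [-0.02123898  0.22115125 -0.0038104 ]
```

```bash
python3 -m inch '[[-0.002,0.0003,0,0,-1],[-0.004,0.0005,0,0,-1],[-0.006,0.0008,0,0,-1],[-0.008,0.001,0,0,-1],[-0.008,0.001,0,0,-1]]'; python3 -c "
from bench import manip;s=manip.read_state();print(s['tool_pos'],s['ft_force'],s['wrist_torque'])"
```

```text
clock: 11.32
tool_pos: [0.5468, -0.0011, 0.0425]
tcp_rot: [-0.148, -2.163, 2.164]
ft_force: [3.7, -1.2, 8.4]
grip_width: 0.753
[ 0.5468017  -0.00108914  0.04249717] [ 3.66604375 -1.23277525  8.38897882] [-0.10123596 -0.73178444  0.03140829]
```

```bash
python3 -m inch '[[0.003,-0.0003,-0.006,0,-1],[0.006,-0.0007,-0.012,0,-1],[0.006,-0.0007,-0.018,0,-1],[0.009,-0.001,-0.018,0,-1],[0.006,-0.0007,-0.02,0,-1]]'
python3 - <<'E'
from h import *
st=manip.read_state();print(st['tool_pos'],st['ft_force'],st['wrist_torque'])
s=snap("scene");t=snap("top")
a=cv2.resize(s["frame"][175:235,260:320],(600,600),interpolation=cv2.INTER_CUBIC)
cv2.imwrite("pics/c7.png",a[:,:,::-1])
E
```

```text
clock: 11.95
tool_pos: [0.5459, -0.001, 0.0332]
tcp_rot: [-0.14, -2.16, 2.16]
ft_force: [2.2, 0.3, 13.1]
grip_width: 0.754
[ 0.54592338 -0.00102525  0.03315294] [ 2.23324509  0.3019051  13.07046825] [-0.14804627 -0.52748772  0.05570699]
```

View pics/c7.png

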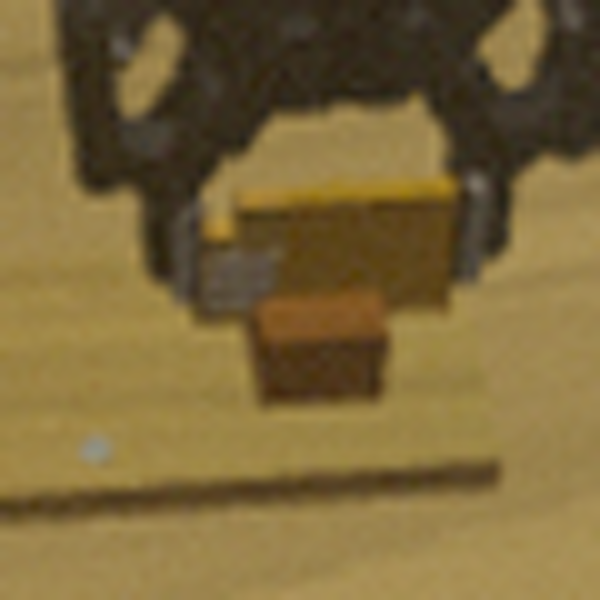

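Run:
```python
from h import *
s=snap("scene");T=manip.read_state()["tool_pos"]
x=np.array([.992,-.127,0]);y=np.array([.127,.992,0])
for yy in(36,-36):
 for xx in(0,11):
  for z in(30,35,40,45,50):
   u=proj(s,[T[0],T[1],0]+xx/1000*x+yy/1000*y+[0,0,z/1000]);print(yy,xx,z,((u-[260,175]+.5)*10).round(0))
```

```text
36 0 30 [451. 291.]
36 0 35 [452. 278.]
36 0 40 [454. 265.]
36 0 45 [456. 252.]
36 0 50 [457. 238.]
36 11 30 [458. 323.]
36 11 35 [460. 310.]
36 11 40 [462. 297.]
36 11 45 [463. 284.]
36 11 50 [465. 270.]
-36 0 30 [172. 311.]
-36 0 35 [173. 298.]
-36 0 40 [173. 285.]
-36 0 45 [174. 272.]
-36 0 50 [174. 258.]
-36 11 30 [177. 343.]
-36 11 35 [178. 330.]
-36 11 40 [178. 317.]
-36 11 45 [179. 304.]
-36 11 50 [180. 291.]
```

The sample is seated again (TCP z back to 0.0332). Now I open, rise, and regrip high: one pad in the notch, the other at the plain end.

```bash
python3 -m inch '[[0,0,0,0,1],[0,0,0,0,1],[0,0,0,0,1],[0,0,0.03,0,1],[0,0,0.055,0,1]]'; python3 -m inch '[[0,0,0,0,1],[0,0,0,0,1],[0,0,0,0,1],[0,0,0,0,1],[0,0,0,0,1]]';  python3 -c "
from bench import manip;s=manip.read_state();print(s['tool_pos'],s['ft_force'])"
```

```text
clock: 12.72
tool_pos: [0.5429, -0.0007, 0.054]
tcp_rot: [-0.134, -2.157, 2.157]
ft_force: [0.4, -0.4, 0.3]
grip_width: 1.001
clock: 13.35
tool_pos: [0.5425, -0.0006, 0.053]
tcp_rot: [-0.133, -2.157, 2.157]
ft_force: [0.6, 0.1, -0.3]
grip_width: 0.998
[ 0.5425441  -0.0006482   0.05297479] [ 0.554996    0.1344633  -0.30630041]
```

```bash
python3 -m inch '[[0.013,0.0105,-0.001,0,1],[0.013,0.0105,-0.001,0,1],[0.013,0.0105,-0.001,0,-1],[0.013,0.0105,-0.001,0,-1],[0.013,0.0105,-0.001,0,-1]]'; python3 -m inch '[[0,0,0,0,-1],[0,0,0,0,-1],[0,0,0,0,-1],[0,0,0,0,-1],[0,0,0,0,-1]]'
python3 - <<'E'
from h import *
st=manip.read_state();print(st['tool_pos'],st['ft_force'],st['wrist_torque'])
snap("scene","pics/c8.png",(260,170,320,230),10)
E
```

```text
clock: 13.98
tool_pos: [0.5506, 0.0038, 0.0558]
tcp_rot: [-0.14, -2.16, 2.159]
ft_force: [-1.5, 1.6, 12.8]
grip_width: 0.625
clock: 14.6
tool_pos: [0.5506, 0.0038, 0.0558]
tcp_rot: [-0.14, -2.16, 2.159]
ft_force: [-1.9, 1.6, 12.7]
grip_width: 0.619
[0.55056385 0.00379122 0.05578867] [-1.85003861  1.61325861 12.74244895] [ 0.16322876  0.29227893 -0.02036371]
```

The pad went into the notch (width 0.62, Fz 13 N on the notch floor), but there the finger would block the turning. I'll regrip with the tips just below the notch instead.

```bash
python3 -m inch '[[0,0,0,0,1],[0,0,0,0,1],[0,0,0,0,1],[0,-0.012,-0.0115,0,1],[0,-0.012,-0.0115,0,1]]'; python3 -m inch '[[0,0,0,0,-1],[0,0,0,0,-1],[0,0,0,0,-1],[0,0,0,0,-1],[0,0,0,0,-1]]'
python3 - <<'E'
from h import *
st=manip.read_state();print(st['tool_pos'],st['ft_force'],st['wrist_torque'])
snap("scene","pics/c9.png",(260,170,320,230),10)
E
```

```text
clock: 15.28
tool_pos: [0.5473, -0.0016, 0.0474]
tcp_rot: [-0.133, -2.156, 2.156]
ft_force: [-0.1, 0.4, -0.3]
grip_width: 1.001
clock: 15.9
tool_pos: [0.5487, -0.0009, 0.0492]
tcp_rot: [-0.135, -2.158, 2.157]
ft_force: [-1.4, 1.2, 5.2]
grip_width: 0.734
[ 0.54865254 -0.00093459  0.04917714] [-1.35771158  1.20241206  5.1844836 ] [0.12900102 0.209376   0.00460612]
```

View pics/c9.png

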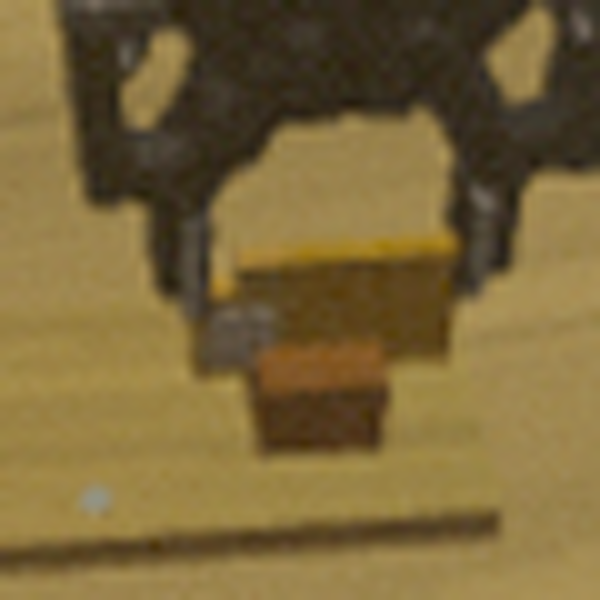

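```bash
python3 -m inch '[[0,0,0.008,0,-1],[0,0,0.014,0,-1],[0,0,0.014,0,-1],[-0.01,0.0013,0.014,0,-1],[-0.02,0.0025,0.013,0,-1]]';  python3 -m inch '[[-0.006,0.0008,-0.002,0,-1],[-0.012,0.0015,-0.003,0,-1],[-0.018,0.0023,-0.004,0,-1],[-0.024,0.003,-0.005,0,-1],[-0.024,0.003,-0.005,0,-1]]'
python3 -c "
from bench import manip;s=manip.read_state();print(s['tool_pos'],s['ft_force'],s['wrist_torque'])"
```

```text
clock: 16.58
tool_pos: [0.5438, -0.0008, 0.0543]
tcp_rot: [-0.144, -2.161, 2.162]
ft_force: [8.3, -1.9, -4.1]
grip_width: 0.726
clock: 17.2
tool_pos: [0.5379, -0.0001, 0.054]
tcp_rot: [-0.152, -2.165, 2.167]
ft_force: [10.2, -2.2, -3.0]
grip_width: 0.731
[ 5.37909566e-01 -1.11798406e-04  5.40400605e-02] [10.17586845 -2.24471279 -3.03620752] [-0.35412257 -1.93895163  0.26432581]
```

The TCP is now advancing at a steady 10 N, so the plate is turning. I continue along the arc.

```bash
python3 -m inch '[[-0.008,0.001,-0.002,0,-1],[-0.016,0.002,-0.005,0,-1],[-0.024,0.003,-0.009,0,-1],[-0.031,0.0039,-0.014,0,-1],[-0.031,0.0039,-0.014,0,-1]]';python3 -m inch '[[-0.003,0.0004,-0.005,0,-1],[-0.005,0.0007,-0.01,0,-1],[-0.007,0.0009,-0.015,0,-1],[-0.008,0.001,-0.02,0,-1],[-0.008,0.001,-0.02,0,-1]]'
python3 -c "
from bench import manip;s=manip.read_state();print(s['tool_pos'],s['ft_force'],s['wrist_torque'])"
```

```text
clock: 17.82
tool_pos: [0.5278, 0.0012, 0.0502]
tcp_rot: [-0.157, -2.166, 2.169]
ft_force: [9.8, -1.8, 2.9]
grip_width: 0.729
clock: 18.45
tool_pos: [0.5179, 0.0027, 0.0401]
tcp_rot: [-0.141, -2.16, 2.161]
ft_force: [0.5, -0.4, 6.1]
grip_width: 0.705
[0.51790611 0.00268529 0.04008715] [ 0.49643261 -0.40612127  6.13495   ] [-0.0937924  -0.43911643  0.04936003]
```

```bash
python3 -m inch '[[0,0,-0.005,0,-1],[0,0,-0.01,0,-1],[0,0,-0.015,0,-1],[0,0,-0.02,0,-1],[0,0,-0.02,0,-1]]'
python3 - <<'E'
from h import *
st=manip.read_state();print(st['tool_pos'],st['ft_force'],st['wrist_torque'])
snap("scene","pics/c10.png",(250,160,330,230),10)
E
```

```text
clock: 19.08
tool_pos: [0.5158, 0.0031, 0.0317]
tcp_rot: [-0.136, -2.158, 2.158]
ft_force: [-2.1, 2.0, 10.0]
grip_width: 0.693
[0.51577606 0.00311157 0.0316871 ] [-2.12089081  1.95860677 10.04310096] [-0.01306209  0.11642007  0.05280327]
```

View pics/c10.png

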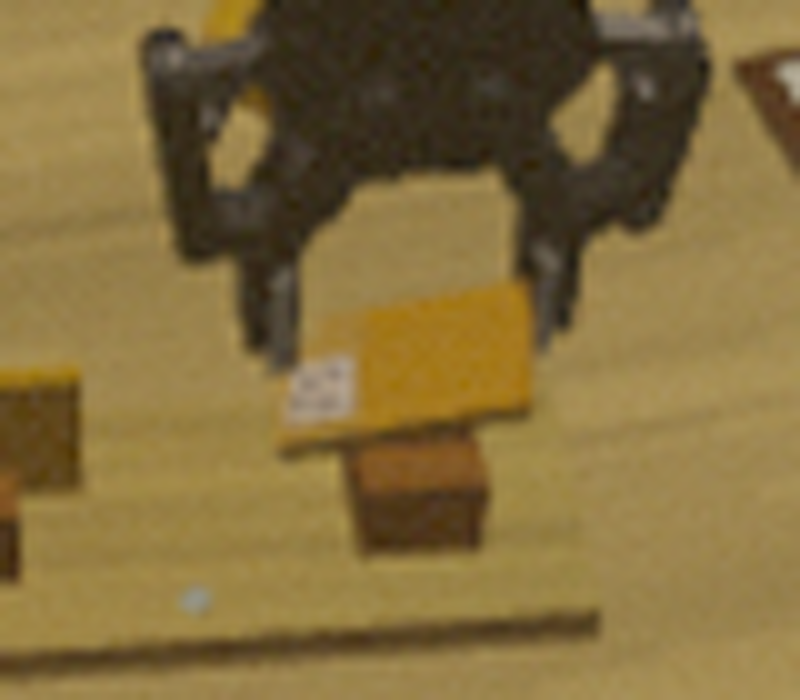

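```bash
cat > fit6.py <<'E'
from h import *
from scipy.spatial.transform import Rotation as R
def pnp(s,own,px):
    own=np.array(own,float)/1000;px=np.array(px,float)
    ok,rv,tv=cv2.solvePnP(own,px,s["mtx"],None,flags=cv2.SOLVEPNP_SQPNP)
    rv,tv=cv2.solvePnPRefineLM(own,px,s["mtx"],None,rv,tv)
    pr=cv2.projectPoints(own,rv,tv,s["mtx"],None)[0][:,0]-px
    E=s["extrinsics"];Rm=E[:3,:3]@R.from_rotvec(rv.ravel()).as_matrix()
    return Rm,E[:3,:3]@tv.ravel()+E[:3,3],pr
E
python3 - <<'E'
from fit6 import *
s=snap("scene")
pts=[((3,-33,0),(281,434)),((3,33,0),(531,404)),((3,33,42),(525,284)),((-3,-33,0),(286,452)),((-3,33,0),(529,416)),((3,-33,32),(272,378)),((3,-23,42),(365,307))]
for use in(range(5),range(7),[0,1,2,3,4,6]):
  Rm,o,pr=pnp(s,[pts[i][0] for i in use],[(250+pts[i][1][0]/10-.5,160+pts[i][1][1]/10-.5) for i in use])
  print("o",o.round(4),"x",Rm[:,0].round(3),"y",Rm[:,1].round(3),"z",Rm[:,2].round(3),"yaw y",np.degrees(np.arctan2(Rm[1,1],Rm[0,1])),abs(pr).max().round(2))
print(manip.read_state()["tool_pos"])
E
```

```text
o [0.5262 0.0037 0.017 ] x [-0.038 -0.254  0.966] y [0.268 0.929 0.255] z [-0.963  0.268  0.033] yaw y 73.9344383571684 0.34
o [ 0.5389 -0.0011  0.0312] x [-0.166 -0.339  0.926] y [0.331 0.865 0.376] z [-0.929  0.369 -0.031] yaw y 69.09241520868942 3.0
o [0.531  0.0019 0.0228] x [-0.12  -0.396  0.91 ] y [0.401 0.819 0.409] z [-0.908  0.415  0.061] yaw y 63.89691990371034 1.8
[0.51578343 0.00315177 0.03174973]
```

The plate is nearly flat with the label up. The edge slopes (crop px 283,450 → 528,412) suggest some roll or yaw in the pads, so I press it flat once over the block's middle.

```bash
python3 -m inch '[[0,0,0.025,0,-1],[0.025,-0.003,0.025,0,-1],[0.05,-0.0064,0.025,0,-1],[0.05,-0.0064,0.012,0,-1],[0.05,-0.0064,0,0,-1]]';python3 -m inch '[[0,0,-0.005,0,-1],[0,0,-0.01,0,-1],[0,0,-0.015,0,-1],[0,0,-0.015,0,-1],[0,0,-0.015,0,-1]]'
python3 -c "
from bench import manip;s=manip.read_state();print(s['tool_pos'],s['ft_force'],s['wrist_torque'])"
```

```text
clock: 19.8
tool_pos: [0.5326, -0.0023, 0.0295]
tcp_rot: [-0.124, -2.151, 2.164]
ft_force: [-8.9, -30.0, 15.3]
grip_width: 0.463
clock: 20.42
tool_pos: [0.5328, -0.0035, 0.0291]
tcp_rot: [-0.121, -2.149, 2.162]
ft_force: [-19.7, -12.4, 43.0]
grip_width: 0.419
[ 0.53279192 -0.00353388  0.02914498] [-19.71578164 -12.39060239  42.96489629] [-1.87458953  2.87385933  0.11413497]
```

The grip width fell to 0.42, so the plate slipped out of the pads. I'll release gently, rise and look.

```bash
python3 -m inch '[[0,0,0.01,0,1],[0,0,0.01,0,1],[0,0,0.01,0,1],[0,0,0.06,0,1],[-0.05,0,0.2,0,1]]'
python3 - <<'E'
from h import *
st=manip.read_state();print(st['tool_pos'],st['ft_force'],st['grip_width'])
s=snap("scene");t=snap("top")
a=cv2.resize(s["frame"][165:235,255:325],(600,600),interpolation=cv2.INTER_CUBIC)
b=cv2.resize(t["frame"][190:220,205:225],(200,300),interpolation=cv2.INTER_CUBIC)
b=np.vstack([b,cv2.resize(s["frame"][150:250,100:350],(200,80)),np.zeros((220,200,3),np.uint8)])
cv2.imwrite("pics/c11.png",np.hstack([a,b])[:,:,::-1])
E
```

```text
clock: 21.05
tool_pos: [0.5126, 0.0009, 0.1009]
tcp_rot: [-0.125, -2.154, 2.154]
ft_force: [1.1, 0.2, 0.5]
grip_width: 1.0
[0.51256646 0.0008567  0.10092301] [1.06561819 0.24432279 0.54821264] 1.0001645966753212
```

View pics/c11.png

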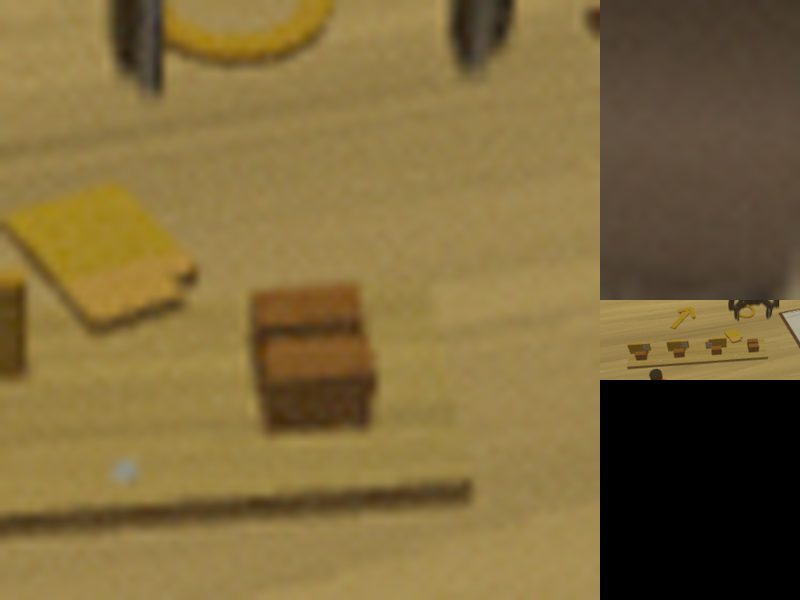

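Run:
```python
from h import *
s=snap("scene")
q=lambda x,y:(255+x*70/600-.5,165+y*70/600-.5)
P=[ray(s,q(*p),.006) for p in[(5,217),(115,187),(197,265),(95,322)]]
P18=[ray(s,q(*p),.018) for p in[(5,217),(115,187),(197,265),(95,322)]]
for X in(P,P18):
  print(np.round(X,4).tolist(),[round(np.linalg.norm(X[i]-X[(i+1)%4]),4) for i in range(4)])
y=np.array([.127,.992,0]);x=np.array([.992,-.127,0]);o=np.array([.5475,-.0015,0])
for p in P+P18: print("stand frame x,y mm",((p-o)@x*1000).round(1),((p-o)@y*1000).round(1))
print(manip.read_state()["clock"])
```

```text
[[0.4508, -0.0747, 0.006], [0.4454, -0.037, 0.006], [0.4852, -0.0196, 0.006], [0.5019, -0.0567, 0.006]] [np.float64(0.0381), np.float64(0.0434), np.float64(0.0407), np.float64(0.0541)]
[[0.4623, -0.0769, 0.018], [0.457, -0.0398, 0.018], [0.4961, -0.0228, 0.018], [0.5125, -0.0592, 0.018]] [np.float64(0.0375), np.float64(0.0426), np.float64(0.04), np.float64(0.0532)]
stand frame x,y mm -86.6 -84.9
stand frame x,y mm -96.7 -48.1
stand frame x,y mm -59.5 -25.9
stand frame x,y mm -38.2 -60.6
stand frame x,y mm -74.9 -85.6
stand frame x,y mm -84.9 -49.5
stand frame x,y mm -48.3 -27.6
stand frame x,y mm -27.4 -61.7
21.2
```

The sample fell off the block. It now lies label down, with the plain end on the bench at about (0.448, -0.056) and the frosted end up on the strip at about (0.510, -0.040). There are 12.8 s left.

To recover, I'll grip it across its width near the frosted end, put the plain end in the corner between strip and block on the +x side, and swing it up and over the block so the label comes up.

```bash
python3 -m inch '[[-0.024,-0.107,-0.03,0.17,1],[-0.024,-0.107,-0.1,0.317,1],[-0.024,-0.107,-0.17,0.317,1],[-0.024,-0.107,-0.2235,0.317,1],[-0.024,-0.107,-0.2235,0.317,1]]'; python3 -m inch '[[0,0,0,0,-1],[0,0,0,0,-1],[0,0,0,0,-1],[0,0,0,0,-1],[0,0,0,0,-1]]'
```

```text
clock: 21.82
tool_pos: [0.5021, -0.0418, 0.0112]
tcp_rot: [-0.228, 2.117, -2.113]
ft_force: [0.7, 0.4, 0.0]
grip_width: 0.999
clock: 22.45
tool_pos: [0.5064, -0.0432, 0.016]
tcp_rot: [-0.219, 2.109, -2.112]
ft_force: [-1.6, -2.4, 5.1]
grip_width: 0.315
```

```bash
python3 -m inch '[[0,0,0.005,0,1],[0,0,0.005,0,1],[-0.024,-0.005,-0.005,0,1],[-0.024,-0.005,-0.011,0,1],[-0.024,-0.005,-0.011,0,-1]]'; python3 -m inch '[[0,0,0,0,-1],[0,0,0,0,-1],[0,0,0,0,-1],[0,0,0.02,0,-1],[0,0,0.06,0,-1]]'
```

```text
clock: 23.08
tool_pos: [0.4949, -0.0444, 0.0095]
tcp_rot: [-0.221, 2.113, -2.112]
ft_force: [0.1, -0.8, -0.1]
grip_width: 0.819
clock: 23.7
tool_pos: [0.4944, -0.044, 0.0338]
tcp_rot: [-0.223, 2.114, -2.112]
ft_force: [-0.3, -1.1, -1.9]
grip_width: 0.457
```

```bash
python3 -m inch '[[0,0.03,0.14,-0.1,-1],[0.11,0.06,0.15,-0.27,-1],[0.22,0.0815,0.15,-0.34,-1],[0.326,0.0815,0.1,-0.34,-1],[0.326,0.0815,-0.01,-0.34,-1]]'
```

```text
clock: 24.32
tool_pos: [0.6338, -0.0119, 0.0341]
tcp_rot: [-0.173, -2.151, 2.151]
ft_force: [0.2, -0.7, -2.0]
grip_width: 0.455
```

Run:
```python
from h import *
st=manip.read_state();print(st['tool_pos'],st['ft_force'],st['grip_width'])
s=snap("scene");im=s["frame"][170:250,250:340]
h=cv2.cvtColor(im,cv2.COLOR_RGB2HSV)
# gold-ish plate mask printed coarsely
m=(h[:,:,1]>150)&(h[:,:,2]>60)
for r in range(0,80,2): print(''.join('#' if m[r,c] else ('o' if h[r,c,2]<60 else '.') for c in range(90)))
```

```text
[ 0.63380546 -0.01186333  0.03405802] [ 0.20297039 -0.74070311 -2.0253944 ] 0.45499095548668395
.........................###########...o....oooo..oooo.o.ooo.ooo.ooo..........#...........
..........................................o....ooo.ooo...o.o.ooo.....o........##..........
....................................o......ooo.o.................ooo..........##.#........
....................................oo.........ooooo.oo...oo...oo...............#.#.......
....................................o.....................................................
....................................................................o...............#.....
...................................oo.................................o..............##...
...................................oooo.o............................oo..............#.#..
..................................#ooooooo...o...................ooooo.................#..
...................................ooooooooooo.oo.o........oo..ooooooo...................#
...................................ooooooooooooooooooooooooooooooooooo....................
...
[... 1935 characters left out ...]
...............................................................
..........................................................................................
..........................................................................................
..........................................................................................
..........................................................................................
..........................................................................................
..........................................................................................
..........................................................................................
```

```bash
python3 -m inch '[[0,0,-0.025,0,-1],[-0.025,0.0032,-0.025,0,-1],[-0.045,0.0057,-0.02,0,-1],[-0.0645,0.0083,-0.01,0,-1],[-0.084,0.0108,0.005,0,-1]]'
```

```text
clock: 25.0
tool_pos: [0.6095, -0.0078, 0.0413]
tcp_rot: [-0.207, -2.164, 2.158]
ft_force: [19.7, 3.5, 4.5]
grip_width: 0.449
```

```bash
python3 -m inch '[[-0.02,0.0025,0.03,0,-1],[-0.04,0.005,0.05,0,-1],[-0.06,0.0076,0.065,0,-1],[-0.0745,0.0095,0.07,0,-1],[-0.089,0.0114,0.07,0,-1]]'
```

```text
clock: 25.62
tool_pos: [0.5614, -0.0031, 0.0636]
tcp_rot: [-0.173, -2.15, 2.149]
ft_force: [7.7, 0.6, 7.6]
grip_width: 0.432
```

```bash
python3 -m inch '[[-0.015,0.0019,-0.005,0,-1],[-0.03,0.0038,-0.015,0,-1],[-0.04,0.005,-0.03,0,-1],[-0.05,0.0064,-0.045,0,-1],[-0.052,0.0066,-0.06,0,-1]]'
python3 -c "
from bench import manip;s=manip.read_state();print(s['ft_force'],s['wrist_torque'])"
```

```text
clock: 26.25
tool_pos: [0.5328, 0.0005, 0.0378]
tcp_rot: [-0.15, -2.142, 2.14]
ft_force: [-15.5, 4.6, 53.0]
grip_width: 0.005
[-15.46911242   4.64927701  53.00855627] [0.70518586 2.49449211 0.01133231]
```

```bash
python3 -m inch '[[0,0,0.06,0,1],[0,0,0.15,0,1],[-0.05,0,0.25,0,1],[-0.15,0,0.3,0,1],[-0.2,0,0.3,0,1]]'
python3 - <<'E'
from h import *
s=snap("scene");im=s["frame"][165:255,225:345]
h=cv2.cvtColor(im,cv2.COLOR_RGB2HSV)
for r in range(0,90,2): print(''.join('#' if h[r,c,1]>150 and h[r,c,2]>60 else ('o' if h[r,c,2]<60 else ('W' if h[r,c,1]<75 else '.')) for c in range(120)))
E
```

```text
clock: 26.88
tool_pos: [0.4523, -0.0006, 0.1557]
tcp_rot: [-0.154, -2.142, 2.144]
ft_force: [0.4, -0.5, 0.0]
grip_width: 0.999
.............................................#####...............####..................................#...WWWWWWWWWWWWW
..............................................#######..........#####...............................###.WWWWWWWWWWWWWWWWW
................................................###################.................................##.#WWWWWWWWWWWWWWWW
....................................................############.....................................####WWWWWWWWWWWWWWW
.......................................................................................................#.#.WWWWWWWWWWWWW
........................................................................................................##..WWWWWWWWWWWW
..........................................................................................................#.#WWWWWWWWWWW
...........................................................................................................#.#WWWWWWWWWW
.....
[... 3771 characters left out ...]
...............................................................................................
........................................................................................................................
........................................................................................................................
........................................................................................................................
........................................................................................................................
........................................................................................................................
```

Run:
```python
from h import *
s=snap("scene");im=s["frame"][196:234,314:374]
h=cv2.cvtColor(im,cv2.COLOR_RGB2HSV)
for r in range(0,38): print(196+r,''.join('#' if h[r,c,1]>150 and h[r,c,2]>60 else ('o' if h[r,c,2]<60 else ('W' if h[r,c,1]<75 else ('+' if h[r,c,1]<105 else '.'))) for c in range(60)))
t=snap("top");T=t["frame"][165:235,150:215];h=cv2.cvtColor(T,cv2.COLOR_RGB2HSV)
for r in range(0,70,2): print(165+r,''.join('#' if h[r,c,1]>140 and h[r,c,2]>60 else ('o' if h[r,c,2]<60 else ('W' if h[r,c,1]<75 else '.')) for c in range(65)))
```

```text
196 .............................##.WWWWWWWWWWWWWWWWWWWWWWWWWWWW
197 .............................#.#+WWWWWWWWWWWWWWWWWWWWWWWWWWW
198 .................................WWWWWWWWWWWWWWWWWWWWWWWWWWW
199 ...............................##.WWWWWWWWWWWWWWWWWWWWWWWWWW
200 ................................##+WWWWWWWWWWWWWWWWWWWWWWWWW
201 ...............................#...WWWWWWWWWWWWWWWWWWWWWWWWW
202 ...................................+WWWWWWWWWWWWWWWWWWWWWWWW
203 ...................................#WWWWWWWWWWWWWWWWWWWWWWWW
204 ............####...................#.WWWWWWWWWWWWWWWWWWWWWWW
205 ............######...................+WWWWWWWWWWWWWWWWWWWWWW
206 ...........########...................WWWWWWWWWWWWWWWWWWWWWW
207 ..........###########..............#.#+WWWWWWWWWWWWWWWWWWWWW
208 .........##############...............#.WWWWWWWWWWWWWWWWWWWW
209 ........#################...............WWWWWWWWWWWWWWWWWWWW
210 .......####################.............+WWWWWWWWWWWWWWWWWWW
211 ......######################...........#.+WWWWWWWWWWWWWWWWWW
212 .....######################...............WWWWWWWWWWWWWW
[... 3119 characters left out ...]

215 WWWWWWWWWWWWWWW...................ooo.......o...o..oo.ooooooooooo
217 WWWWWWWWWWWWWWW...................ooo............................
219 WWWWWWWWWWWWWWWW.........WW.......ooo............................
221 WWWWWWWWWWWWWWWW.........W........oo.............................
223 WWWWWWWWWWWWWWWW........W.........oo.............................
225 WWWWWWWWWWWWWWWW........WW........oo.............................
227 WWWWWWWWWWWWWWWW........WWW.......o..............................
229 WWWWWWWWWWWWWWWW........WWW.......o..............................
231 WWWWWWWWWWWWWWWW........WW........o..............................
233 WWWWWWWWWWWWWWWWW.......WW........o..............................
```

Run:
```python
from h import *
s=snap("scene");t=snap("top")
P={k:ray(s,v,.006) for k,v in dict(T=(327.5,203.5),L=(318.5,212.5),B=(341.5,222.5),Rt=(346.5,217),lab=(342.3,216.5)).items()}
for k,v in P.items(): print(k,v.round(4))
print("labtop",ray(t,(177,187.2),.006))
d=P["B"]-P["L"];print("L-B",np.linalg.norm(d),np.degrees(np.arctan2(d[1],d[0])),"T-L",np.linalg.norm(P["T"]-P["L"]))
e=P["L"]-P["T"];print(np.degrees(np.arctan2(e[1],e[0])))
st=manip.read_state();print(st["tool_pos"],st["clock"],st["q"])
```

```text
T [0.5432 0.1026 0.006 ]
L [0.5679 0.069  0.006 ]
B [0.6124 0.1148 0.006 ]
Rt [0.5981 0.1339 0.006 ]
lab [0.5942 0.1241 0.006 ]
labtop [0.59609509 0.12184383 0.006     ]
L-B 0.06379142814256081 45.83600658336887 T-L 0.04161521029305103
-53.61845839412053
[ 0.45539034 -0.00052954  0.15512691] 27.125 [-9.65499180e-02  7.51636965e-02  2.08366082e+00 -4.82141742e-04
  9.84733192e-01  1.62260250e+00]
```

The label patch is visible in both cameras, so the plate landed label up. It lies flat with its centre at about (0.582, 0.106) and its frosted end at about 37°. I'll pick it across its width and carry it over.

```bash
python3 -m inch '[[0.1,0.085,0,0.17,1],[0.21,0.175,-0.02,0.34,1],[0.3165,0.2655,-0.1,0.52,1],[0.3165,0.2655,-0.2,0.7,1],[0.3165,0.2655,-0.27,0.76,1]]'
python3 - <<'E'
from h import *
from scipy.spatial.transform import Rotation as R
st=manip.read_state();M=R.from_rotvec(st["tcp_rot"]).as_matrix();print(st["tool_pos"],np.degrees(np.arctan2(M[1,2],M[0,2])),st["ft_force"])
E
```

```text
clock: 27.75
tool_pos: [0.5822, 0.1065, 0.0445]
tcp_rot: [-0.628, 1.848, -1.847]
ft_force: [0.1, -0.8, 0.3]
grip_width: 0.999
[0.58220111 0.10649493 0.04450319] -52.636562266430516 [ 0.12302252 -0.76894932  0.32010904]
```

```bash
python3 -m inch '[[0,0,-0.06,0,1],[0,0,-0.1165,0,1],[0,0,-0.1165,0,1],[0,0,-0.1165,0,-1],[0,0,-0.1165,0,-1]]'; python3 -m inch '[[0,0,0,0,-1],[0,0,0,0,-1],[0,0,0,0,-1],[0,0,0.03,0,-1],[0,0,0.07,0,-1]]'
```

```text
clock: 28.38
tool_pos: [0.5839, 0.106, 0.0026]
tcp_rot: [-0.618, 1.848, -1.849]
ft_force: [0.0, 0.4, 1.1]
grip_width: 0.608
clock: 29.0
tool_pos: [0.5818, 0.1058, 0.0297]
tcp_rot: [-0.622, 1.85, -1.849]
ft_force: [0.4, -0.2, -2.0]
grip_width: 0.443
```

```bash
python3 -m inch '[[-0.02,0.03,0.11,-0.15,-1],[-0.08,0.12,0.2,-0.3,-1],[-0.14,0.23,0.2,-0.45,-1],[-0.184,0.318,0.2,-0.55,-1],[-0.184,0.318,0.2,-0.55,-1]]'; python3 -m inch '[[0,0,0,0,-1],[0,0,0,0,-1],[0,0,0,0,-1],[0,0,0,0,-1],[0,0,0,0,-1]]'
python3 - <<'E'
from h import *
s=snap("scene");c=proj(s,[.508,.233,.12]).astype(int);print(c)
y0,x0=c[1]-24,c[0]-34;h=cv2.cvtColor(s["frame"][y0:y0+52,x0:x0+70],cv2.COLOR_RGB2HSV)
for r in range(52): print(y0+r,''.join('#' if h[r,q,1]>150 and h[r,q,2]>60 else ('o' if h[r,q,2]<60 else ('W' if h[r,q,1]<75 else '.')) for q in range(70)))
for k,p in dict(plainL=(-33,21),plainR=(-33,-21),frL=(33,21),frR=(33,-21)).items():
  a=np.radians(3.8);u=np.array([np.cos(a),np.sin(a),0]);v=np.array([-u[1],u[0],0])
  T=manip.read_state()["tool_pos"];print(k,proj(s,np.array([.5084,.2331,T[2]+.005])+p[0]/1e3*u+p[1]/1e3*v).round(1)-[x0,0])
st=manip.read_state();print(st["tool_pos"],st["ft_force"],st["grip_width"],st["clock"],x0)
E
```

```text
clock: 29.62
tool_pos: [0.5076, 0.2353, 0.1104]
tcp_rot: [-0.082, 2.183, -2.182]
ft_force: [0.3, -0.5, -0.6]
grip_width: 0.441
clock: 30.25
tool_pos: [0.5091, 0.2327, 0.1093]
tcp_rot: [-0.078, 2.185, -2.185]
ft_force: [0.4, -0.3, -0.6]
grip_width: 0.441
[377 154]
130 .................ooWWWWW...o..oooooooooooooooooooooooooooooooooooooo..
131 ...................W..o.Wooo..ooooooooooooooooooooooooooooooooooooo...
132 ....................ooo.o.o...oooooooooooooooooooooooooooo..oooooo....
133 ..................oooooooo...ooooooooooooooooooooooooooooo...oooo.....
134 ..................o.ooooooW..o.oooooooooooooooooooooooooo...ooooo.....
135 ..................ooooooooWooo.W.oooooooooooooooooooooooo...oooo......
136 ..................oooooooo...oo.Woooooooooo.oooooooooooo...oooo.......
137 ...................ooooooo...ooo.Wooooooo....oooooooooooW.oooo........
138 ...................ooooooo..ooooo..oooooo....ooooooooooooooooo........
139 ...................ooooooo.ooooooooooooo.....oooooooooooooooo.........
140 ...................ooo.oooooooo.ooooooo......ooWooooooooooooo.........
141 .......
[... 2542 characters left out ...]
 WWWWWWWWWWWWWWWWWWWWWWWWWWWWWWWWWWWWWWWWWWWW..........................
176 WWWWWWWWWWWWWWWWWWWWWWWWWWWWWWWWWWWWWWWWWWWWW..#......................
177 WWWWWWWWWWWWWWWWWWWWWWWWWWWWWWWWWWWWWWWWWWWWWW..#.....................
178 WWWWWWWWWWWWWWWWWWWWWWWWWWWWWWWWWWWWWWWWWWWWWWW.#.....................
179 WWWWWWWWWWWWWWWWWWWWWWWWWWWWWWWWWWWWWWWWWWWWWWW..#....................
180 WWWWWWWWWWWWWWWWWWWWWWWWWWWWWWWWWWWWWWWWWWWWWWWW......................
181 WWWWWWWWWWWWWWWWWWWWWWWWWWWWWWWWWWWWWWWWWWWWWWWWW.....................
plainL [ 35.  147.4]
plainR [ 20.4 150.4]
frL [ 48.2 163.4]
frR [ 33.  166.7]
[0.50907412 0.23280939 0.10934663] [-0.33664036  0.26885637 -2.5412341 ] 0.4408200776869534 30.3 343
```

The observed plate corners match the predicted outline-aligned corners to about 1 px. The label is visible, the frosted end points to the clip and the notch corner is cut. I'm handing in.

```bash
python3 -c "
from bench import manip;manip.job_done();s=manip.read_state();print(s['clock'],s['tool_pos'],s['grip_width'])"
```

```text
the job is handed in; nothing more can be done
the job is handed in; nothing more can be done
```

The sample from spot1 is being held over the clipboard outline: label up, frosted end towards the clip, notch over the drawn notch. The job was handed in at about 30.3 s of the 34 s.

**How it went:** it was not a clean run. I levered the plate over against the block to lay it flat, and it slipped out of the pads twice. The first time it landed label down. During a second levering it fell label up between the stand and the clipboard. I picked it up from there across its width, turned it -33° and carried it over.

**Last checks:**
- **Position:** the tool was at (0.509, 0.233, 0.109) and still. That is within about 1 mm of the measured outline centre (0.508, 0.233), and the plate is about 0.11 m above the sheet.
- **Grip:** the opening was steady at 0.44 and the wrist was carrying a small load.
- **Pose:** three visible plate corners matched a level, outline-aligned plate to about 1 px. The fourth, at the notch, was cut off as expected.

**Not confirmed:**
- **Last look:** my picture views were used up, so the final checks used pixel maps of the scene camera rather than a viewed picture.
- **Other samples:** the nearest sample looked upright in the pixel map after the second slip. The other two were last seen standing in a small inset after the first slip. I did not measure any of the three at the end.
- **Other bench items:** I did not check the bottle, sanding block, arrow or ring at the end.
- **Press forces:** readings reached 43 N and 53 N when the plate slipped. They came while the fingers were against the block, and I can't rule out that they count against the 40 N limit.

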